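Fit the rear cap to a lamp housing

TASK

Take the black cap with the green grip bar from the blue tray and fit it into the light grey collar of the lamp housing: find by feel where its three lugs drop into the collar's slots, press it down gently against the spring, twist it about a quarter turn clockwise and let it spring up so that it clicks locked, then let go. Never force it (keep under 30 N on the housing) and leave the other things on the bench and in the tray where they are.

Things in the scene. Friction and masses are not known exactly. Their poses are not given: they have to be found in the camera images.
- cap: The cap to fit: black, round, loose, about 75 g, standing upright in the tray at any yaw. Origin: centre of its underside, z up, x along the grip bar. Upwards from the origin: round boss 51 mm across from 0 to 24 mm (foot tapered to 41 mm over the lowest 6 mm), three lugs at 8 to 13 mm, flange 72 mm across at 24 to 28 mm, green bar at 28 to 54 mm.
- cap_bar (a point): Middle of the cap's green grip bar (52 mm long along the cap's x, 14 mm thick, 26 mm high), on the cap's axis, 41 mm above the cap's origin. Axes as the cap's.
- cap_lug (a point): Middle of the cap's lug under the bar's +x end, 27 mm from the axis. Three equal lugs stick out of the boss at 0, 120 and 240 deg from the cap's +x, each 10 mm wide, reaching 32 mm from the axis, 8 to 13 mm above the cap's underside; a white mark on top of the flange shows each.
- nest: Aluminium nest plate fixed on the bench, 170 x 170 x 16 mm, four blue posts (54 mm high) at its corners; origin: centre of its underside, z up. In it a black lamp housing (116 mm across) with a light grey upright collar in its middle, 81 mm across outside. The housing is held firmly but sits, differently each time and unreported, up to 3 mm higher or lower and turned by up to 17 deg either way.
- mouth (a point): On the collar's axis at the nominal height of its top, 85 mm above the bench (true top up to 3 mm off). Axes as the nest's. Bore 55 mm across. Three slots for the lugs, nominally at 0, 120, 240 deg from +x but turned up to 17 deg with the housing; about 4 deg to spare either side of a lug. Off the slots the lugs rest on the collar's top, the cap's origin 8 mm below it.
- lip (a point): On the collar's axis, 6 mm below mouth: underside of the inner lip, nominally. The lip runs clockwise (from above) from each slot. The lugs pass under it when the cap's origin is 19 mm or more below the collar's true top. A solid stop ends the twist about 79 deg clockwise of the slot's middle.
- pocket (a point): On the collar's axis, 3 mm below mouth: nominal roof of the pockets in the lip's underside, 3 mm deep, which the lugs reach from about 67 deg of twist to the stop. Easing off the pressing lets the spring lift the lugs into them (the click). Locked, the cap cannot turn or come off, its origin is 16 mm below the collar's true top, its flange 8 mm above.
- seal_plate (a joint): Orange spring plate (48 mm across) down in the collar, which the cap's underside presses: 0 = up and free, its face 12 mm below the collar's true top; metres, grows as pressed down; 1.2 N per mm, hard stop at 11 mm (pressing on soon passes 30 N). 7 mm or more (8.5 N; best 8 to 10 mm) while the lugs run under the lip, 4 mm when the cap is locked.
- tray: Blue open parts tray fixed on the bench, 220 x 190 mm, 35 mm high, walls 4 mm, floor 4 mm thick; origin at the centre of its underside.
- vent_cap: Another cap in the tray, light grey with an orange grip bar, same outer size but no lugs: leave it where it is. Origin: centre of its underside, x along the bar.
- plug: Small white and black connector plug lying in the tray, 41 x 22 x 16 mm: leave it.
- screwdriver: Red-handled screwdriver lying on the bench between nest and tray: leave it.
- wrench: Steel wrench lying on the bench: leave it.
- bracket: Small black moulded bracket on the bench, 70 x 30 x 35 mm: leave it.

How it is judged (in metres and radians):
On the way:
1. the cap stands in the collar and is pressed down against the spring plate (6.2 mm or more) (value of joint seal_plate above 0.0062 m and horizontal distance between cap and mouth below 0.004 m), for 0.1 s.
At the end, for the whole second after the job is handed in: The black cap with the green bar is locked in the collar: centred on it within 4 mm, upright within 0.07 rad, at rest and let go, its lugs sprung up into the pockets so that it holds the spring plate pressed by 3 to 5.3 mm (value of joint seal_plate between 0.003 and 0.0053 m and horizontal distance between cap and mouth below 0.004 m and angle between cap's own z axis and vertical below 0.07 rad and linear speed of cap below 0.02 m/s and angular speed of cap below 0.2 rad/s); the robot touches nothing.
It fails at once if the cap is forced: more than 30 N between it and the housing or nest (contact force between cap and nest above 30 N).
It fails at once if the robot pushes the nest or housing with more than 25 N (contact force between any of the arm, the fingers and nest above 25 N).
It fails at once if another thing is moved by more than 30 mm (distance of any of vent_cap, plug, screwdriver, wrench, bracket from where it was at the start of the episode above 0.03 m).
It also fails if it takes over 72 s, if anything falls off the work surface, if the arm or the gripper's body presses on something with over 40 N, if the wrist force passes 120 N, or if a joint passes its speed limit or range.

ROBOT

A 7-joint arm with a two-finger parallel gripper is mounted at the origin on the work surface. World frame = base frame: x ahead of the robot, y to its left, z up, the work surface at z = 0. Lengths are in m, angles in degrees, forces in N, time in s.
With the tool pointing down it reaches from about 0.425 to 0.825 m from the base axis. Payload 3.6 kg.
Tool frame: the origin (TCP) lies at the very end of the fingers, on their centre line; the grasp point (between the pads) lies arm.tcp_to_grasp behind it (arm.tcp_to_grasp is the distance from the TCP to the grasp point, in m); z points along the fingers, y is the line along which they close (so a half turn about z gives the same grasp; the last joint's range is limited). The gripper opens to 93 mm and grips with 3 to 60 N. Pads are 15 mm wide; open, the fingers measure 128 mm over their backs; the gripper's body (75 mm by 188 mm) begins 65 mm behind the grasp point.
Start: joints at [75.774, 35.231, -0.722, 81.555, 0.464, 63.22, -2.315], TCP at [0.143, -0.634, 0.192] pointing down, gripper open.
Joint ranges: [-178.69, 178.69], [-17.37, 117.87], [-77.05, 75.6], [15.02, 138.74], [-78.02, 258.01], [0.78, 113.62], [-162.83, 162.83]. Speed limits (degrees/s): [159.86, 159.86, 180, 180, 180, 180, 180].

INTERFACE

Orientations are given as [roll, pitch, yaw] about the fixed x, y, z axes, in that order (R = Rz(yaw) Ry(pitch) Rx(roll)).
In Python, from rig import arm gives the robot as it stands.
- The arm moves only by the tool carry_out, never from a script. Its argument "rows" is a list of rows, each a list of 7 numbers: the opening, from 0 (shut) to 1 (fully open), then the shift along the tool's x, y, z in mm, then the turn, a rotation vector about the tool's x, y, z in rad. A call has 1 to 12 rows; each row is the pose to reach, as a shift and turn from the pose commanded when the call began, along the tool's axes at that moment; what a row does not reach only later rows make up. A row lasts 1/8 s, in which the tool goes at most 62.5 mm and 10.7 degrees, less where a joint would pass 70% of its speed; a pose out of reach is approached as far as the arm can. A call with a gripper value outside its range is refused whole. The fingers move at their own pace and stop on an object; the grip force is fixed at half the most. Time passes only in rows, so rows that repeat a pose let the fingers close. It gives the time, the measured TCP pose, the force, the opening and the grip force at its end, in the units of the state.
- arm.get_state(): the state, without advancing time (a new reading comes with each control period).
- arm.capture(name): name is "scene" or "top" or "wrist"; returns a dict with "frame" (420x560x3 uint8, blue, green, red), "depth" (420x560 float32, m along the optical axis (not along the pixel's ray), 0 where there is no reading), "fx", "fy", "cx", "cy" (pixels), "cam_to_world" (4x4, takes a point from camera to world coordinates). Camera axes: x right, y up, looking along -z (the intrinsics and any distortion apply to the point x, -y, -z); pixel columns grow to the right and rows downward; lengths in m; the calibration is good to about 2 mm. A picture is of the moment at which its call begins.
- arm.sign_off(): hands the job in; it is judged then, once.
Trained networks look in a picture, given as the dict that the camera call returned (one of the last four; its "shot" number tells which), for a name from the list of things; names that differ only in an ending like _2 or _b are one class to them, and where a whole thing is asked for, a point or a joint stands for the part that bears it (a point fixed in the world has none). Each returns a list of dicts, best first, with "score" (0 to 1); they miss things now and then, are a little off and sometimes report something else, mostly with a low value. They report only what shows in the picture. A call takes as long as a camera call.
- arm.outline_of(target, picture): "pixels" (420x560 bool, what is visible of it).
- arm.place_of(target, picture): "position" ([x, y, z] in m, in the coordinates of the camera as it stood for that picture, good to about 4 mm: a listed point, or the origin of a listed thing).
The state is a dict: "t": time; "joints": joint angles; "joint_vel": joint speeds; "tau": joint torques, N m; "tcp_pos": TCP position; "tool_rot": TCP orientation; "ft_force": force on the tool from outside, world axes, zero at the start; "torque": the same for the moment, N m; "opening": finger opening in m; "finger_force": force on a finger pad.
Only numpy, scipy, OpenCV 4.12 (cv2) and the standard library are available. Lean on these libraries where they do the work, as an engineer would, in place of code of your own. Each camera call takes 0.05 s, during which the arm holds its last target. There are 200 camera calls.

## Working session

There is one attempt and no reset: what is moved stays moved. The work goes in short steps, Python scripts to look and compute and a tool call to move; the robot and the scene stay as the last step left them, time stands still between calls to the robot, and variables do not carry over. Pictures are saved under pics/ and viewed, at most 10 in all, crops included, and the job is handed in when it is done.

Besides the shell and the picture viewer there is one more tool, called after ">>>" by a JSON object that holds its "op" and its "data", one argument or row to a line. carry_out: Moves the arm, as the interface text tells. Its arguments: {"type":"object","properties":{"rows":{"type":"array"}},"required":["rows"]}

```bash
mkdir -p pics; ls; cat > h.py <<'E'
import numpy as np, cv2
from rig import arm
def w(pic,p): return (pic["cam_to_world"]@np.r_[p,1])[:3]
def mask_pts(pic,m):
    v,u=np.nonzero(m&(pic["depth"]>0)); d=pic["depth"][v,u]
    P=np.c_[(u-pic["cx"])/pic["fx"]*d,-(v-pic["cy"])/pic["fy"]*d,-d,np.ones(len(d))]
    return (P@pic["cam_to_world"].T)[:,:3]
E
python3 - <<'E'
from h import *
print(arm.get_state(), arm.tcp_to_grasp)
for n in ["top","scene"]:
    p=arm.capture(n); cv2.imwrite(f"pics/{n}0.png",p["frame"])
    print(n,p["cam_to_world"].round(3).tolist(),p["fx"],[k for k in p])
    for t in ["cap","cap_bar","cap_lug","mouth","nest","vent_cap","tray"]:
        print(t,[(round(r["score"],2),w(p,r["position"]).round(4).tolist()) for r in arm.place_of(t,p)[:2]])
E
```

```text
pics
{'t': 0.0, 'joints': array([75.77348843, 35.2901312 , -0.72232012, 81.63930334,  0.46582252,
       63.2211015 , -2.31633784]), 'joint_vel': array([-0.1086769 , -0.01253436,  0.00390095,  0.04286581, -0.02419098,
       -0.16807699,  0.07859118]), 'tau': array([ 5.52463789e-04, -4.58941841e+01,  2.09010774e-01, -1.65744764e+01,
       -6.11193571e-02,  2.05878227e-02,  2.30155983e-04]), 'tcp_pos': array([ 0.14279482, -0.63324028,  0.19068302]), 'tool_rot': array([-1.79852424e+02,  3.99936677e-03,  1.27107266e+01]), 'ft_force': array([ 0.13121496, -0.09550097, -0.79467105]), 'torque': array([0.02017892, 0.04489326, 0.00928427]), 'finger_force': 0.0, 'opening': 0.09305416986114387} 0.0188
top [[-0.026, 0.989, -0.146, 0.388], [-1.0, -0.023, 0.018, 0.02], [0.015, 0.146, 0.989, 1.041], [0.0, 0.0, 0.0, 1.0]] 413.05634333106525 ['frame', 'depth', 'fx', 'fy', 'cx', 'cy', 'cam_to_world', 'shot']
cap [(0.97, [0.5723, 0.2298, 0.0028])]
cap_bar [(0.7, [0.5716, 0.2238, 0.0441])]
cap_lug [(0.77, [0.5853, 0.203, 0.011]), (0.4, [0.5749, 0.2286, 0.0021])]
mouth [(0.69, [0.5727, -0.1819, 0.0817])]
nest [(0.76, [0.573, -0.1857, -0.0027])]
vent_cap [(0.77, [0.4746, 0.2046, 0.0013])]
tray [(0.58, [0.5267, 0.199, 0.0014]), (0.34, [0.5744, 0.2295, 0.0036])]
scene [[-0.496, -0.527, 0.69, 1.387], [0.868, -0.32, 0.38, 0.464], [0.021, 0.787, 0.616, 0.871], [0.0, 0.0, 0.0, 1.0]] 441.63013735469127 ['frame', 'depth', 'fx', 'fy', 'cx', 'cy', 'cam_to_world', 'shot']
cap [(0.68, [0.5769, -0.1855, 0.0809])]
cap_bar []
cap_lug []
mouth [(0.68, [0.5763, -0.1846, 0.0875]), (0.51, [0.4618, 0.1303, 0.0048])]
nest [(0.65, [0.5764, -0.1868, 0.004])]
vent_cap [(0.58, [0.4751, 0.2061, 0.0048])]
tray [(0.74, [0.5309, 0.1886, -0.0021]), (0.64, [0.46, 0.1302, 0.0062])]
```

View pics/top0.png

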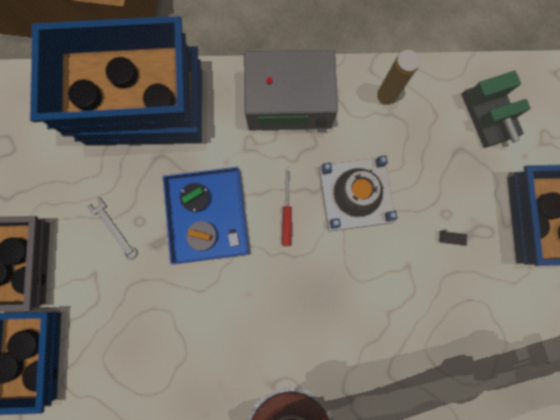

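View pics/scene0.png

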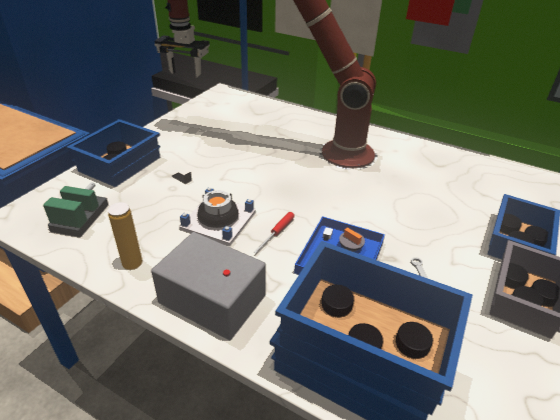

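The top view shows the cap with the green bar at (195,195), the vent cap at (202,236) and the collar at (360,188). In the scene view the cap is hidden behind the big bin. Next I take wrist views, first over the nest.

```bash
cat >> h.py <<'E'
from scipy.spatial.transform import Rotation as R
def go(xyz,yaw):
    s=arm.get_state(); A=R.from_euler("xyz",s["tool_rot"],degrees=True)
    B=R.from_euler("xyz",[180,0,yaw],degrees=True)
    print("shift mm",(A.inv().apply(np.array(xyz)-s["tcp_pos"])*1000).round(1),"rot",(A.inv()*B).as_rotvec().round(4))
def st():
    s=arm.get_state(); print({k:np.round(s[k],4).tolist() for k in ["t","tcp_pos","tool_rot","ft_force","torque","opening","finger_force","joints"]})
E
python3 - <<'E'
from h import *
p=arm.capture("wrist"); s=arm.get_state()
A=R.from_euler("xyz",s["tool_rot"],degrees=True)
print("cam in tool",A.inv().apply(p["cam_to_world"][:3,3]-s["tcp_pos"]), (A.inv().as_matrix()@p["cam_to_world"][:3,:3]).round(2), p["fx"])
go([0.53,-0.184,0.30],0)
E
```

```text
cam in tool [ 0.08268976 -0.00059258 -0.19371113] [[-0.    0.96  0.29]
 [ 1.    0.   -0.  ]
 [-0.    0.29 -0.96]] 318.06620815080345
shift mm [ 476.5 -353.9 -108.1] rot [ 0.     -0.      0.2219]
```

>>> {"op": "carry_out", "data": {
  "rows": [
    [1, 260, -175, -60, 0, 0, 0.11],
    [1, 520, -350, -70, 0, 0, 0.22],
    [1, 520, -350, -70, 0, 0, 0.22],
    [1, 520, -350, -70, 0, 0, 0.22],
    [1, 520, -350, -70, 0, 0, 0.22],
    [1, 520, -350, -70, 0, 0, 0.22],
    [1, 520, -350, -70, 0, 0, 0.22],
    [1, 520, -350, -70, 0, 0, 0.22],
    [1, 520, -350, -70, 0, 0, 0.22],
    [1, 520, -350, -70, 0, 0, 0.22],
    [1, 520, -350, -70, 0, 0, 0.22],
    [1, 520, -350, -70, 0, 0, 0.22]
  ]
}}

```text
t: 2.35
tcp_pos: [0.5731, -0.1783, 0.2616]
tool_rot: [180.0, 0.0, 0.1]
ft_force: [0.3, 0.9, 0.1]
opening: 0.0932
finger_force: 0.0
```

```bash
python3 - <<'E'
from h import *
st()
p=arm.capture("wrist"); cv2.imwrite("pics/w1.png",p["frame"])
for t in ["mouth","nest","lip"]:
    print(t,[(round(r["score"],2),w(p,r["position"]).round(4).tolist()) for r in arm.place_of(t,p)[:2]])
P=mask_pts(p,np.ones((420,560),bool))
near=P[np.hypot(P[:,0]-.574,P[:,1]+.184)<.06]
print(np.histogram(near[:,2],bins=np.arange(.04,.11,.002)))
c=near[near[:,2]>.078]; print(len(c),cv2.minEnclosingCircle((c[:,:2]*1000).astype(np.float32)))
E
```

```text
{'t': 2.35, 'tcp_pos': [0.5731, -0.1783, 0.2616], 'tool_rot': [179.9673, 0.0449, 0.1493], 'ft_force': [0.2577, 0.8958, 0.1453], 'torque': [-0.0404, 0.0309, 0.0576], 'opening': 0.0932, 'finger_force': 0.0, 'joints': [16.8693, 27.5017, -2.7572, 84.0296, 1.4138, 68.5371, -75.9456]}
mouth [(0.64, [0.5746, -0.1807, 0.0864])]
nest [(0.9, [0.5761, -0.1857, 0.0008]), (0.5, [0.457, -0.4209, 0.001])]
lip [(0.6, [0.5749, -0.1876, 0.0787])]
(array([   5,    4,    3,    4,   49,  159,  338,  364,  558, 1164,   85,
         26,   28,   18,   27,   28,   95,  952,  245,   48,  120,   44,
         67, 1134,  618,    0,    0,    0,    0,    0,    0,    0,    0,
          0]), array([0.04 , 0.042, 0.044, 0.046, 0.048, 0.05 , 0.052, 0.054, 0.056,
       0.058, 0.06 , 0.062, 0.064, 0.066, 0.068, 0.07 , 0.072, 0.074,
       0.076, 0.078, 0.08 , 0.082, 0.084, 0.086, 0.088, 0.09 , 0.092,
       0.094, 0.096, 0.098, 0.1  , 0.102, 0.104, 0.106, 0.108]))
42847 ((583.2702026367188, -182.98219299316406), 58.349586486816406)
```

View pics/w1.png

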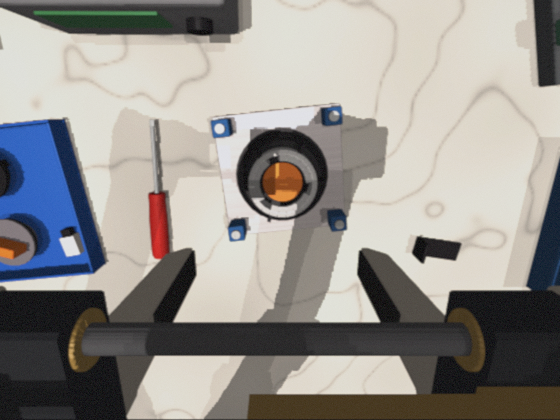

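The wrist view shows the collar centred near (283,178), with dark notches at about (277,158), (310,184) and (262,188). I fit the collar centre and find the slots in a polar unwrap.

```bash
cat >> h.py <<'E'
def proj(p,X):
    q=(np.linalg.inv(p["cam_to_world"])@np.c_[X,np.ones(len(X))].T).T
    return np.c_[p["fx"]*q[:,0]/-q[:,2]+p["cx"], p["fy"]*-q[:,1]/-q[:,2]+p["cy"]].astype(np.float32)
def rect(p,c,z,half=.06,n=480):
    g=np.linspace(-half,half,n); Y,X=np.meshgrid(-g,g)  # row0 = top = +? rows: x decreasing, cols: y decreasing
    xx=c[0]-X; yy=c[1]+Y
    uv=proj(p,np.c_[xx.ravel(),yy.ravel(),np.full(xx.size,z)]).reshape(n,n,2)
    return cv2.remap(p["frame"],uv,None,cv2.INTER_LINEAR)
E
python3 - <<'E'
from h import *
from scipy.optimize import least_squares
p=arm.capture("wrist")
P=mask_pts(p,np.ones((420,560),bool))
c0=np.array([.5745,-.184])
n=P[(np.hypot(*(P[:,:2]-c0).T)<.05)&(P[:,2]>.084)&(P[:,2]<.0925)]
print(len(n),np.median(n[:,2]))
# outer rim: per-angle max radius
def fit(c):
    for _ in range(10):
        d=n[:,:2]-c; a=np.arctan2(d[:,1],d[:,0]); r=np.hypot(*d.T); b=((a+np.pi)/(2*np.pi)*36).astype(int)
        o=np.array([n[b==k,:2][r[b==k].argmax()] for k in range(36) if (b==k).any()])
        s=least_squares(lambda q:np.hypot(*(o-q[:2]).T)-q[2],[*c,.04],loss="soft_l1",f_scale=.001); c=s.x[:2]
    return s.x
f=fit(c0); print("rim",f)
d=n[:,:2]-f[:2]; a=np.degrees(np.arctan2(d[:,1],d[:,0])); r=np.hypot(*d.T)
k=(r>.0285)&(r<.0315)
print(np.histogram(a[k],bins=np.arange(-180,181,6))[0])
# posts
m=P[(P[:,2]>.05)&(P[:,2]<.058)&(np.abs(P[:,0]-.575)<.11)&(np.abs(P[:,1]+.184)<.11)&(np.hypot(*(P[:,:2]-f[:2]).T)>.08)]
from scipy.cluster.vq import kmeans2
C,l=kmeans2(m[:,:2],f[:2]+.078*np.array([[1,1],[1,-1],[-1,1],[-1,-1]]),minit="matrix"); print(C,np.bincount(l),C.mean(0))
cv2.imwrite("pics/r1.png",rect(p,f[:2],np.median(n[:,2])))
q=arm.capture("top")
M=mask_pts(q,arm.outline_of("cap",q)[0]["pixels"]); print("cap z",np.percentile(M[:,2],[5,30,50,70,95]))
fl=M[(M[:,2]>.022)&(M[:,2]<.040)]; print("fl",len(fl),cv2.minEnclosingCircle((fl[:,:2]*1000).astype(np.float32)),np.median(fl[:,2]))
b=M[M[:,2]>.05]; print("bar",len(b),b.mean(0),cv2.minAreaRect((b[:,:2]*1000).astype(np.float32)))
E
```

```text
1829 0.08764941981719565
rim [ 0.5758298  -0.18491098  0.04048592]
[5 8 5 6 6 6 6 5 8 5 7 3 0 0 0 1 6 8 7 7 5 8 6 7 7 6 7 8 5 7 7 2 0 0 0 4 6
 7 7 7 6 8 5 9 6 9 7 7 6 5 6 2 0 0 0 2 6 5 6 8]
[[ 0.63775037 -0.10841823]
 [ 0.65299488 -0.24639913]
 [ 0.49967446 -0.12351052]
 [ 0.51411342 -0.26159811]] [246 282 194 209] [ 0.57613328 -0.1849815 ]Traceback (most recent call last):
  File "<stdin>", line 25, in <module>
IndexError: list index out of range
```

View pics/r1.png

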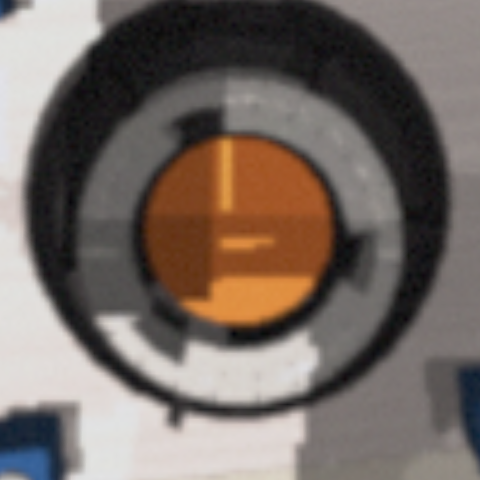

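Slots lie at 21, 141 and 261 deg (world), collar top is at about 0.088, and the centre is (0.576, -0.185). Next is the cap.

>>> {"op": "carry_out", "data": {
  "rows": [
    [1, 0, -410, 0, 0, 0, 0],
    [1, 0, -410, 0, 0, 0, 0],
    [1, 0, -410, 0, 0, 0, 0],
    [1, 0, -410, 0, 0, 0, 0],
    [1, 0, -410, 0, 0, 0, 0],
    [1, 0, -410, 0, 0, 0, 0],
    [1, 0, -410, 0, 0, 0, 0],
    [1, 0, -410, 0, 0, 0, 0],
    [1, 0, -410, 0, 0, 0, 0],
    [1, 0, -410, 0, 0, 0, 0]
  ]
}}

```text
t: 3.95
tcp_pos: [0.5732, 0.229, 0.2621]
tool_rot: [179.9, -0.0, -0.1]
ft_force: [-0.4, -0.0, -0.5]
opening: 0.0931
finger_force: 0.0
```

```bash
cat > cap.py <<'E'
from h import *
st()
p=arm.capture("wrist")
for t in ["cap","cap_bar","cap_lug","vent_cap"]:
    print(t,[(round(r["score"],2),w(p,r["position"]).round(4).tolist()) for r in arm.place_of(t,p)[:2]])
P=mask_pts(p,np.ones((420,560),bool))
M=P[np.hypot(P[:,0]-.574,P[:,1]-.228)<.045]
print(np.histogram(M[:,2],bins=np.arange(0,.072,.004))[0])
fl=M[(M[:,2]>.024)&(M[:,2]<.044)]; print("fl",len(fl),cv2.minEnclosingCircle((fl[:,:2]*1000).astype(np.float32)),np.median(fl[:,2]))
b=M[(M[:,2]>.052)&(M[:,2]<.064)]; print("bar",len(b),b.mean(0),cv2.minAreaRect((b[:,:2]*1000).astype(np.float32)))
cv2.imwrite("pics/r2.png",rect(p,b.mean(0)[:2],.032))
E
python3 cap.py
```

```text
{'t': 3.95, 'tcp_pos': [0.5732, 0.229, 0.2621], 'tool_rot': [179.9259, -0.0277, -0.1252], 'ft_force': [-0.4091, -0.0413, -0.4777], 'torque': [-0.0086, 0.0067, -0.0153], 'opening': 0.0931, 'finger_force': 0.0, 'joints': [-19.9136, 29.2567, -6.6155, 80.9951, 3.5199, 69.9532, -117.0249]}
cap [(0.69, [0.5714, 0.2158, 0.0032])]
cap_bar [(0.94, [0.5722, 0.2253, 0.0457])]
cap_lug [(0.6, [0.5897, 0.1975, 0.0155])]
vent_cap [(0.69, [0.4737, 0.2066, 0.0039])]
[ 140  774    0    0    0    0    0  248 1377   21   20   21   20   24
  420   16    0]
fl 1666 ((573.3271484375, 223.13876342773438), 35.944915771484375) 0.0328719566486575
bar 460 [0.57424583 0.22312415 0.05834928] ((573.402587890625, 223.25987243652344), (14.242222785949707, 52.06604766845703), 30.894359588623047)
```

View pics/r2.png

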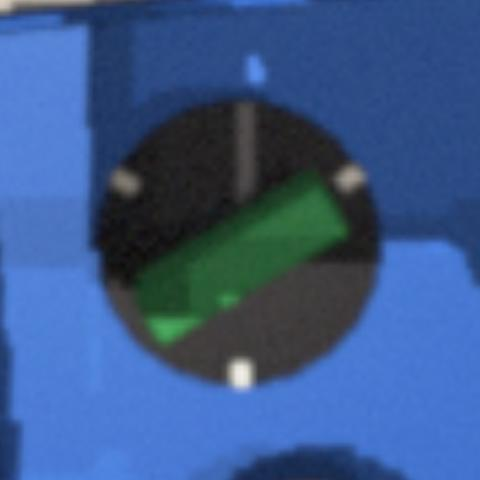

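The rectified view shows the cap's flange centred at (0.5734, 0.2232). The white marks are at about -60, 61 and 180 deg, and the bar's +x end is at -59 deg. I turn the tool to yaw 121 and go lower for a check.

>>> {"op": "carry_out", "data": {
  "rows": [
    [0.5, 0, 6, 30, 0, 0, -2.113],
    [0.5, 0, 6, 60, 0, 0, -2.113],
    [0.5, 0, 6, 100, 0, 0, -2.113],
    [0.5, 0, 6, 100, 0, 0, -2.113],
    [0.5, 0, 6, 100, 0, 0, -2.113],
    [0.5, 0, 6, 100, 0, 0, -2.113],
    [0.5, 0, 6, 100, 0, 0, -2.113],
    [0.5, 0, 6, 100, 0, 0, -2.113],
    [0.5, 0, 6, 100, 0, 0, -2.113],
    [0.5, 0, 6, 100, 0, 0, -2.113],
    [0.5, 0, 6, 100, 0, 0, -2.113],
    [0.5, 0, 6, 100, 0, 0, -2.113]
  ]
}}

```text
t: 5.7
tcp_pos: [0.5728, 0.2252, 0.1618]
tool_rot: [-180.0, -0.0, 121.3]
ft_force: [0.4, -0.1, -0.4]
opening: 0.0467
finger_force: 0.0
```

```bash
python3 cap.py; python3 -c "
from h import *
go([.5734,.2232,.0345],121)"
```

```text
{'t': 5.7, 'tcp_pos': [0.5728, 0.2252, 0.1618], 'tool_rot': [-179.9975, -0.004, 121.2521], 'ft_force': [0.367, -0.1038, -0.3659], 'torque': [-0.0074, -0.1047, 0.0718], 'opening': 0.0467, 'finger_force': 0.0, 'joints': [-1.4038, 38.2876, -38.3232, 89.1724, 25.8782, 61.6609, -14.9358]}
cap []
cap_bar [(0.78, [0.5725, 0.2207, 0.0445])]
cap_lug [(0.66, [0.587, 0.1994, 0.0187])]
vent_cap [(0.86, [0.4791, 0.2062, 0.007]), (0.64, [0.571, 0.2234, 0.0441])]
[ 180 1319    0    0    0    0    0  297 2478   12    6   11   12   13
  683   29    0]
fl 2793 ((573.2361450195312, 223.97418212890625), 35.83647537231445) 0.03291013508181262
bar 725 [0.5727284  0.2250372  0.05868089] ((573.1488647460938, 224.32911682128906), (12.908480644226074, 50.885074615478516), 31.252561569213867)
shift mm [ -2.4  -0.6 127.4] rot [0.0001 0.0002 0.0019]
```

>>> {"op": "carry_out", "data": {
  "rows": [
    [0.5, -1.5, -0.3, 50, 0, 0, 0],
    [0.5, -1.5, -0.3, 90, 0, 0, 0],
    [0.5, -1.5, -0.3, 115, 0, 0, 0],
    [0.5, -1.5, -0.3, 126, 0, 0, 0],
    [0.5, -1.5, -0.3, 126, 0, 0, 0],
    [0.5, -1.5, -0.3, 126, 0, 0, 0],
    [0, -1.5, -0.3, 126, 0, 0, 0],
    [0, -1.5, -0.3, 126, 0, 0, 0],
    [0, -1.5, -0.3, 126, 0, 0, 0],
    [0, -1.5, -0.3, 126, 0, 0, 0],
    [0, -1.5, -0.3, 126, 0, 0, 0]
  ]
}}

```text
t: 7.32
tcp_pos: [0.573, 0.2243, 0.0359]
tool_rot: [-180.0, -0.0, 121.2]
ft_force: [-0.4, 0.7, 0.5]
opening: 0.0023
finger_force: 0.0
```

```bash
python3 -c "
from h import *
st(); go([.576,-.185,.20],81)"
```

```text
{'t': 7.325, 'tcp_pos': [0.573, 0.2243, 0.0359], 'tool_rot': [-179.9993, -0.0015, 121.1722], 'ft_force': [-0.4133, 0.6931, 0.4604], 'torque': [-0.0067, -0.0971, 0.0435], 'opening': 0.0023, 'finger_force': 0.0, 'joints': [-4.0409, 46.3521, -33.3619, 95.9514, 32.5299, 47.7271, -20.5296]}
shift mm [-351.8 -209.3 -164.1] rot [-0.     -0.      0.7011]
```

The fingers closed to 2 mm with no force, so I look.

```bash
python3 -c "
from h import *
st()
p=arm.capture('wrist'); q=arm.capture('top'); 
a=p['frame']; b=cv2.resize(q['frame'][150:280,150:300],(480,420),interpolation=2)
cv2.imwrite('pics/g.png',cv2.resize(np.hstack([a,b]),(800,323)))
"
```

```text
{'t': 7.325, 'tcp_pos': [0.573, 0.2243, 0.0359], 'tool_rot': [-179.9993, -0.0015, 121.1722], 'ft_force': [-0.4133, 0.6931, 0.4604], 'torque': [-0.0067, -0.0971, 0.0435], 'opening': 0.0023, 'finger_force': 0.0, 'joints': [-4.0409, 46.3521, -33.3619, 95.9514, 32.5299, 47.7271, -20.5296]}
```

View pics/g.png

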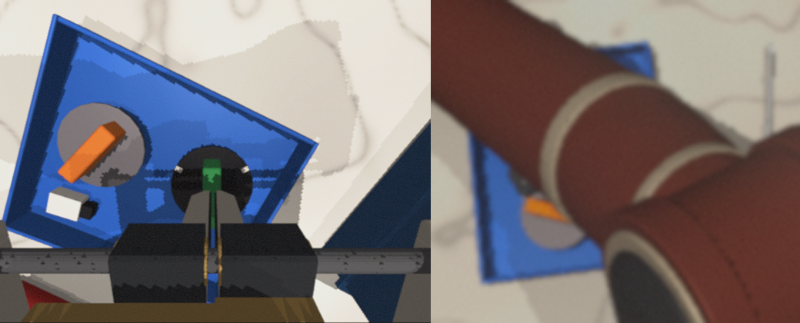

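```bash
python3 - <<'E'
from h import *
p=arm.capture('wrist'); s=arm.get_state()
A=R.from_euler("xyz",s["tool_rot"],degrees=True)
cv2.imwrite('pics/g2.png',cv2.resize(p['frame'][170:400,180:380],(800,600*0+800*230//200*0+600)))
hsv=cv2.cvtColor(p['frame'],cv2.COLOR_BGR2HSV)
g=(hsv[...,0]>45)&(hsv[...,0]<80)&(hsv[...,1]>90)&(hsv[...,2]>40)
v,u=np.nonzero(g); print(u.min(),u.max(),v.min(),v.max(),g.sum())
G=mask_pts(p,g); print("green world",np.percentile(G,[2,50,98],axis=0).round(4))
T=A.inv().apply(G-s["tcp_pos"]); print("in tool",np.percentile(T,[2,50,98],axis=0).round(4))
d=p["depth"]
for c in (274,280): 
  for r in range(220,400,8): 
    m=np.zeros((420,560),bool); m[r,c]=1; X=mask_pts(p,m)
    if len(X): print(c,r,(A.inv().apply(X-s["tcp_pos"])*1000).round(0)[0],p['frame'][r,c],end=';')
E
```

```text
263 287 207 296 1057
green world [[0.5552 0.2252 0.0339]
 [0.5637 0.2403 0.0585]
 [0.5732 0.2487 0.0951]]
in tool [[ 0.0016 -0.007  -0.0592]
 [ 0.0186  0.0006 -0.0226]
 [ 0.0255  0.0068  0.002 ]]
274 220 [ 24.  -1. -23.] [ 75 132  56];274 228 [ 19.  -1. -23.] [ 82 144  62];274 236 [ 15.  -1. -24.] [41 71 32];274 244 [  9.  -1. -22.] [42 71 37];274 252 [  8.  -1. -32.] [40 42 45];274 260 [  8.  -0. -41.] [37 35 36];274 268 [  8.  -0. -51.] [27 27 31];274 276 [  8.  -0. -57.] [23 29 24];274 284 [  7.  -0. -64.] [29 29 27];274 292 [  8.  -0. -73.] [24 25 19];274 300 [  8.  -0. -78.] [26 19 21];274 308 [  7.  -0. -83.] [26 28 28];274 316 [  7.  -0. -89.] [37 41 50];274 324 [  32.    0. -126.] [44 47 50];274 332 [  30.    0. -127.] [66 66 69];274 340 [  29.    0. -129.] [82 85 87];274 348 [  28.    0. -130.] [75 76 79];274 356 [-117.   -1.   30.] [161  86  53];274 364 [-126.   -1.   31.] [145  75  43];274 372 [-125.   -1.   21.] [89 48 24];274 380 [-125.   -1.   12.] [90 51 27];274 388 [-125.   -1.    5.] [87 53 38];274 396 [  22.    0. -138.] [38 66 80];280 220 [ 24.   3. -23.] [ 75 136  58];280 228 [ 19.   3. -23.] [35 65 27];280 236 [ 15.   3. -24.] [44 75 37];280 244 [ 10.   3. -23.] [33 66 26];280 252 [  9.   3. -34.] [71 77 84];280 260 [  9.   3. -43.] [66 72 73];280 268 [  9.   3. -51.] [60 64 68];280 276 [  8.   3. -58.] [57 60 64];280 284 [  8.   2. -66.] [57 61 62];280 292 [  7.   2. -71.] [52 55 59];280 300 [  7.   2. -78.] [44 47 47];280 308 [  8.   2. -84.] [37 44 53];280 316 [  32.    2. -124.] [34 64 82];280 324 [  33.    2. -127.] [34 55 67];280 332 [  31.    2. -128.] [ 58  86 106];280 340 [  30.    2. -129.] [ 55  86 108];280 348 [  28.    2. -130.] [43 59 69];280 356 [  27.    2. -131.] [103 102 117];280 364 [  25.    2. -132.] [91 71 70];280 372 [-128.    4.   24.] [81 49 30];280 380 [-128.    4.   15.] [86 51 36];280 388 [  22.    2. -136.] [37 62 81];280 396 [  22.    2. -139.] [38 64 78];
```

View pics/g2.png

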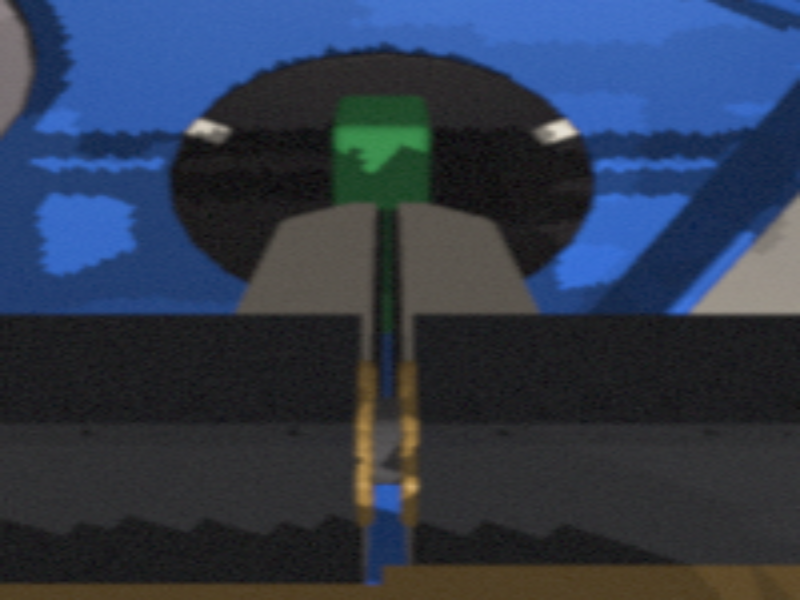

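```bash
python3 - <<'E'
from h import *
p=arm.capture('wrist'); s=arm.get_state()
A=R.from_euler("xyz",s["tool_rot"],degrees=True)
for c in (255,262,268,286,292): 
  print(c)
  for r in range(240,276,4): 
    m=np.zeros((420,560),bool); m[r,c]=1; X=mask_pts(p,m)
    if len(X): print(r,(A.inv().apply(X-s["tcp_pos"])*1000).round(0)[0],end=';')
E
```

```text
255
240 [  1. -13.   3.];244 [ -2. -14.   4.];248 [ -4. -13.   2.];252 [ -7. -14.   3.];256 [  9. -11. -38.];260 [ 10. -10. -45.];264 [ 10. -10. -49.];268 [ 10. -10. -53.];272 [ 10.  -9. -57.];262
240 [ 1. -9.  3.];244 [-2. -9.  4.];248 [-4. -9.  3.];252 [  9.  -7. -33.];256 [ 10.  -7. -40.];260 [  9.  -7. -42.];264 [ 10.  -6. -49.];268 [  9.  -6. -53.];272 [  9.  -6. -56.];268
240 [ 12.  -4. -23.];244 [  9.  -4. -23.];248 [  9.  -4. -28.];252 [ 10.  -4. -34.];256 [ 10.  -4. -40.];260 [  9.  -4. -44.];264 [  9.  -3. -49.];268 [ 10.  -3. -53.];272 [  9.  -3. -56.];286
240 [ 12.   6. -23.];244 [  9.   6. -23.];248 [ 10.   6. -30.];252 [  9.   6. -33.];256 [ 10.   6. -40.];260 [  9.   6. -44.];264 [  8.   6. -46.];268 [  9.   6. -52.];272 [  9.   5. -56.];292
240 [ 2. 11.  2.];244 [-2. 11.  3.];248 [-5. 11.  4.];252 [  9.   9. -34.];256 [  9.   9. -39.];260 [  9.   9. -44.];264 [ 10.   9. -50.];268 [ 10.   8. -53.];272 [  9.   8. -56.];
```

The fingertips show about 26 mm short of the reported TCP, just above the bar top, although laterally they are centred. I open and go down in small steps, watching the force.

>>> {"op": "carry_out", "data": {
  "rows": [
    [0.5, 0, 0, 0, 0, 0, 0],
    [0.5, 0, 0, 0, 0, 0, 0],
    [0.5, 0, 0, 0, 0, 0, 0],
    [0.5, 0, 0, 5, 0, 0, 0],
    [0.5, 0, 0, 10, 0, 0, 0],
    [0.5, 0, 0, 14, 0, 0, 0],
    [0.5, 0, 0, 17, 0, 0, 0],
    [0.5, 0, 0, 17, 0, 0, 0]
  ]
}}

```text
t: 8.52
tcp_pos: [0.5728, 0.2243, 0.0186]
tool_rot: [-180.0, -0.0, 121.2]
ft_force: [0.1, 0.8, 0.3]
opening: 0.0467
finger_force: 0.0
```

```bash
python3 - <<'E'
from h import *
st()
p=arm.capture('wrist'); s=arm.get_state()
cv2.imwrite('pics/g3.png',cv2.resize(p['frame'][170:400,130:430],(780,598)))
E
```

```text
{'t': 8.525, 'tcp_pos': [0.5728, 0.2243, 0.0186], 'tool_rot': [-179.9696, -0.0061, 121.1775], 'ft_force': [0.0745, 0.7765, 0.3031], 'torque': [-0.0185, -0.1596, -0.0118], 'opening': 0.0467, 'finger_force': 0.0, 'joints': [-4.5224, 47.6079, -32.5065, 96.5389, 33.5097, 45.9539, -21.326]}
```

View pics/g3.png

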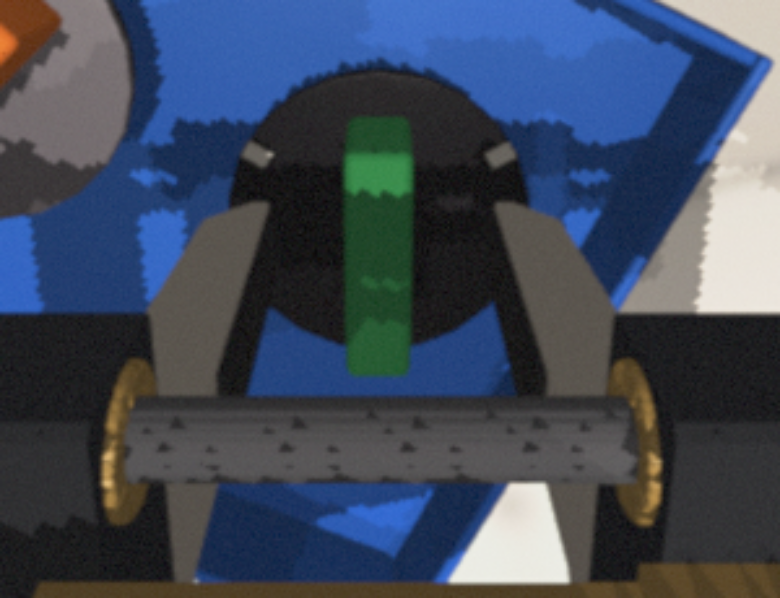

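The open fingers straddle the bar (bar centre at about (379,245) in the crop) with no contact. I measure the tip height by depth.

```bash
python3 - <<'E'
from h import *
p=arm.capture('wrist'); s=arm.get_state()
A=R.from_euler("xyz",s["tool_rot"],degrees=True)
for c in (220,226,231,321,326,332): 
  print(c)
  for r in range(236,272,4): 
    m=np.zeros((420,560),bool); m[r,c]=1; X=mask_pts(p,m)
    if len(X): print(r,(A.inv().apply(X-s["tcp_pos"])*1000).round(0)[0],X[0,2].round(4),end=';')
E
```

```text
220
236 [ 10. -34. -13.] 0.0317;240 [  9. -33. -15.] 0.0342;244 [  6. -34. -14.] 0.0328;248 [  3. -34. -15.] 0.034;252 [  9. -30. -34.] 0.0526;256 [ 10. -29. -39.] 0.0584;260 [  9. -28. -44.] 0.0628;264 [  9. -28. -48.] 0.0671;268 [  9. -27. -53.] 0.0717;226
236 [ 11. -30. -14.] 0.0331;240 [  8. -30. -14.] 0.0332;244 [  5. -30. -13.] 0.032;248 [  9. -28. -28.] 0.0467;252 [  9. -27. -34.] 0.0525;256 [  9. -26. -39.] 0.0579;260 [  9. -25. -44.] 0.0626;264 [  9. -25. -48.] 0.067;268 [ 10. -24. -53.] 0.0721;231
236 [ 11. -27. -14.] 0.0333;240 [  8. -27. -14.] 0.0328;244 [  6. -27. -14.] 0.0334;248 [  9. -25. -28.] 0.047;252 [ 10. -24. -35.] 0.0538;256 [  9. -24. -37.] 0.0561;260 [  8. -23. -40.] 0.0593;264 [  8. -23. -46.] 0.0647;268 [  7. -22. -47.] 0.0662;321
236 [ 11.  28. -14.] 0.0332;240 [  8.  28. -14.] 0.0334;244 [  6.  28. -14.] 0.0328;248 [ 10.  26. -30.] 0.0487;252 [  8.  26. -31.] 0.0499;256 [  8.  25. -36.] 0.0545;260 [  8.  24. -41.] 0.06;264 [  7.  24. -43.] 0.0619;268 [  5.  24. -44.] 0.0627;326
236 [ 11.  31. -14.] 0.0327;240 [  8.  31. -13.] 0.0319;244 [  6.  31. -15.] 0.0336;248 [ 10.  29. -29.] 0.0478;252 [ 10.  28. -36.] 0.0545;256 [ 10.  27. -39.] 0.0582;260 [  9.  26. -43.] 0.0624;264 [ 10.  26. -49.] 0.0679;268 [  8.  26. -49.] 0.0683;332
236 [-0. 40. 14.] 0.0052;240 [-3. 40. 14.] 0.0048;244 [  5.  35. -12.] 0.0314;248 [  3.  35. -14.] 0.0332;252 [  9.  31. -34.] 0.053;256 [  9.  30. -38.] 0.0574;260 [ 10.  29. -44.] 0.0631;264 [ 10.  29. -49.] 0.0681;268 [  9.  28. -52.] 0.0711;
```

>>> {"op": "carry_out", "data": {
  "rows": [
    [0.5, 0, 0, 4, 0, 0, 0],
    [0.5, 0, 0, 7, 0, 0, 0],
    [0.5, 0, 0, 9, 0, 0, 0],
    [0.5, 0, 0, 9, 0, 0, 0],
    [0, 0, 0, 9, 0, 0, 0],
    [0, 0, 0, 9, 0, 0, 0],
    [0, 0, 0, 9, 0, 0, 0],
    [0, 0, 0, 9, 0, 0, 0],
    [0, 0, 0, 9, 0, 0, 0]
  ]
}}

```text
t: 9.75
tcp_pos: [0.573, 0.2243, 0.0098]
tool_rot: [-180.0, -0.0, 121.2]
ft_force: [-0.4, 0.1, -0.7]
opening: 0.0137
finger_force: 30.0
```

Gripped: opening 13.7 mm, 30 N. I lift and carry to above the collar.

>>> {"op": "carry_out", "data": {
  "rows": [
    [0, 0, 0, -40, 0, 0, 0],
    [0, 0, 0, -90, 0, 0, 0],
    [0, 0, 0, -140, 0, 0, 0],
    [0, 0, 0, -160, 0, 0, 0],
    [0, 0, 0, -160, 0, 0, 0]
  ]
}}

```text
t: 10.38
tcp_pos: [0.5738, 0.225, 0.1716]
tool_rot: [179.8, 0.0, 121.2]
ft_force: [0.1, -0.3, -0.7]
opening: 0.0138
finger_force: 30.0
```

```bash
python3 -c "
from h import *
st(); go([.576,-.185,.16],81)"
```

```text
{'t': 10.375, 'tcp_pos': [0.5738, 0.225, 0.1716], 'tool_rot': [179.7826, 0.0267, 121.1662], 'ft_force': [0.0705, -0.2886, -0.7231], 'torque': [-0.0483, -0.1602, -0.0381], 'opening': 0.0138, 'finger_force': 29.9954, 'joints': [-1.1539, 37.7256, -38.6881, 88.5417, 25.5639, 62.5818, -14.6705]}
shift mm [-352.  -210.4   11. ] rot [ 0.0038 -0.0009  0.701 ]
```

>>> {"op": "carry_out", "data": {
  "rows": [
    [0, -352, -210, 0, 0, 0, 0.7],
    [0, -352, -210, 0, 0, 0, 0.7],
    [0, -352, -210, 0, 0, 0, 0.7],
    [0, -352, -210, 0, 0, 0, 0.7],
    [0, -352, -210, 0, 0, 0, 0.7],
    [0, -352, -210, 0, 0, 0, 0.7],
    [0, -352, -210, 0, 0, 0, 0.7],
    [0, -352, -210, 0, 0, 0, 0.7],
    [0, -352, -210, 0, 0, 0, 0.7],
    [0, -352, -210, 0, 0, 0, 0.7]
  ]
}}

```text
t: 11.62
tcp_pos: [0.5756, -0.1829, 0.1695]
tool_rot: [-180.0, -0.1, 81.3]
ft_force: [-0.3, 0.2, -0.1]
opening: 0.0139
finger_force: 30.0
```

```bash
cat > seat.py <<'E'
from h import *
from scipy.optimize import least_squares
st()
p=arm.capture("wrist"); s=arm.get_state(); t=s["tcp_pos"]
A=R.from_euler("xyz",s["tool_rot"],degrees=True)
P=mask_pts(p,np.ones((420,560),bool)); T=A.inv().apply(P-t)*1000
print("z hist near axis",np.histogram(T[np.hypot(T[:,0],T[:,1])<40][:,2],bins=np.arange(-40,100,4)))
F=T[(np.hypot(T[:,0],T[:,1])<45)&(T[:,2]>-32)&(T[:,2]<-14)]
def circ(o,c,r):
    for _ in range(10):
        d=o[:,:2]-c; a=np.arctan2(d[:,1],d[:,0]); q=np.hypot(*d.T); b=((a+np.pi)/(2*np.pi)*48).astype(int)
        e=np.array([o[b==k,:2][q[b==k].argmax()] for k in range(48) if (b==k).any()])
        z=least_squares(lambda x:np.hypot(*(e-x).T)-r,c,loss="soft_l1",f_scale=.5); c=z.x
    return c.round(2),len(e),np.abs(z.fun).round(1).tolist()
if len(F)>50: print("flange",np.median(F[:,2]),circ(F,np.zeros(2),36))
C=P[(np.hypot(P[:,0]-.576,P[:,1]+.185)<.05)&(P[:,2]>.084)&(P[:,2]<.0925)]
if len(C)>50: print("collar",circ(A.inv().apply(C-t)*1000,np.zeros(2),40.5))
cv2.imwrite("pics/seat.png",p["frame"])
E
python3 seat.py
```

```text
{'t': 11.625, 'tcp_pos': [0.5756, -0.1829, 0.1695], 'tool_rot': [-179.953, -0.0788, 81.2773], 'ft_force': [-0.2564, 0.1707, -0.0667], 'torque': [-0.0384, -0.1379, -0.0151], 'opening': 0.0139, 'finger_force': 29.9956, 'joints': [32.8725, 34.7956, -28.7622, 90.7018, 18.5196, 59.3512, -9.8174]}
z hist near axis (array([ 231,  182,  126,  292, 4478,   13,   20,    0,    0,    0,    0,
          0,    0,    0,    0,    0,    0,    0,    0,    0,    0,    0,
          0,    0,    0,    0,    0,    0,    0,    1, 1533,   74,   51,
        801]), array([-40, -36, -32, -28, -24, -20, -16, -12,  -8,  -4,   0,   4,   8,
        12,  16,  20,  24,  28,  32,  36,  40,  44,  48,  52,  56,  60,
        64,  68,  72,  76,  80,  84,  88,  92,  96]))
flange -23.03378531481289 (array([0.19, 0.29]), 36, [0.5, 5.2, 0.3, 0.3, 0.3, 0.4, 0.3, 0.2, 0.4, 0.3, 0.5, 0.1, 0.4, 0.0, 0.0, 0.2, 0.2, 0.0, 0.1, 0.2, 0.1, 0.4, 0.0, 0.3, 0.1, 0.4, 0.1, 0.5, 0.3, 0.6, 0.2, 0.4, 0.3, 0.4, 3.3, 1.0])
collar (array([-1.21,  0.3 ]), 28, [0.2, 0.0, 0.2, 0.1, 0.0, 0.0, 0.0, 0.1, 0.1, 0.1, 0.1, 0.0, 0.1, 0.1, 0.1, 0.2, 0.1, 0.0, 0.0, 0.0, 0.0, 0.2, 0.2, 0.2, 0.2, 0.0, 0.1, 0.2])
```

View pics/seat.png

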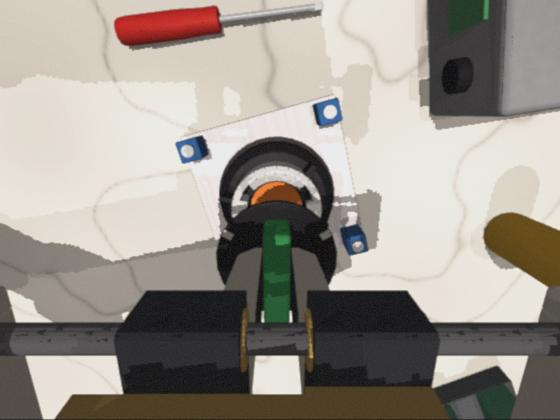

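The view shows the cap held above the collar, with the flange over the collar's near half. Relative to the flange the collar sits 1.4 mm towards tool -x. I correct that and descend.

>>> {"op": "carry_out", "data": {
  "rows": [
    [0, -1.4, 0, 30, 0, 0, 0],
    [0, -1.4, 0, 50, 0, 0, 0],
    [0, -1.4, 0, 65, 0, 0, 0],
    [0, -1.4, 0, 70, 0, 0, 0],
    [0, -1.4, 0, 70, 0, 0, 0],
    [0, -1.4, 0, 70, 0, 0, 0]
  ]
}}

```text
t: 12.42
tcp_pos: [0.5761, -0.1869, 0.1007]
tool_rot: [179.9, 0.0, 81.1]
ft_force: [0.2, -0.0, -1.3]
opening: 0.014
finger_force: 30.0
```

```bash
python3 seat.py
```

```text
{'t': 12.425, 'tcp_pos': [0.5761, -0.1869, 0.1007], 'tool_rot': [179.8972, 0.0014, 81.0655], 'ft_force': [0.193, -0.0451, -1.3173], 'torque': [-0.04, -0.039, 0.0052], 'opening': 0.014, 'finger_force': 29.9954, 'joints': [31.9618, 39.0979, -26.7511, 94.9666, 21.4279, 50.9807, -12.1861]}
z hist near axis (array([ 229,  191,  119,  474, 4288,    6,   18,    0,    0,    0,    0,
          0,  101, 1558,    8,   11,  166,   20,   14,   15,  199,    0,
          0,    0,    0,    0,    0,    0,    0,    0,    0,    0,    0,
          0]), array([-40, -36, -32, -28, -24, -20, -16, -12,  -8,  -4,   0,   4,   8,
        12,  16,  20,  24,  28,  32,  36,  40,  44,  48,  52,  56,  60,
        64,  68,  72,  76,  80,  84,  88,  92,  96]))
flange -23.204040975044105 (array([-0.03,  0.5 ]), 36, [1.0, 5.2, 0.2, 0.7, 0.3, 0.7, 0.3, 0.4, 0.4, 0.3, 0.4, 0.1, 0.3, 0.0, 0.2, 0.1, 0.0, 0.2, 0.2, 0.1, 0.2, 0.3, 0.1, 0.3, 0.3, 0.4, 0.1, 0.5, 0.3, 0.6, 0.3, 0.7, 0.5, 0.1, 3.6, 1.0])
collar (array([ 2.63, -0.67]), 27, [0.1, 0.4, 0.1, 0.2, 0.1, 0.1, 0.0, 0.1, 0.0, 0.0, 0.0, 0.0, 0.1, 0.0, 0.0, 0.0, 0.1, 0.0, 0.1, 0.1, 0.0, 0.0, 0.1, 0.1, 0.1, 0.2, 0.4])
```

>>> {"op": "carry_out", "data": {
  "rows": [
    [0, 2.4, -1.1, 0, 0, 0, 0],
    [0, 2.4, -1.1, 0, 0, 0, 0],
    [0, 2.4, -1.1, 3, 0, 0, 0],
    [0, 2.4, -1.1, 6, 0, 0, 0],
    [0, 2.4, -1.1, 9, 0, 0, 0],
    [0, 2.4, -1.1, 11, 0, 0, 0],
    [0, 2.4, -1.1, 13, 0, 0, 0],
    [0, 2.4, -1.1, 13, 0, 0, 0]
  ]
}}

```text
t: 13.48
tcp_pos: [0.5745, -0.1843, 0.0867]
tool_rot: [-180.0, -0.0, 81.1]
ft_force: [-0.1, -0.4, 0.1]
opening: 0.0139
finger_force: 30.0
```

```bash
python3 seat.py
```

```text
{'t': 13.475, 'tcp_pos': [0.5745, -0.1843, 0.0867], 'tool_rot': [-179.9805, -0.0084, 81.0677], 'ft_force': [-0.0823, -0.3589, 0.1358], 'torque': [-0.0709, -0.1152, 0.0054], 'opening': 0.0139, 'finger_force': 29.9954, 'joints': [31.5067, 39.9399, -26.2798, 95.9622, 22.0045, 49.3127, -12.9277]}
z hist near axis (array([ 233,  184,  127,  347, 4417,   10,   19,    0,    0, 1647,  141,
         18,   18,   16,   14,   25,   38,   36,    0,    0,    0,    0,
          0,    0,    0,    0,    0,    0,    0,    0,    0,    0,    0,
          0]), array([-40, -36, -32, -28, -24, -20, -16, -12,  -8,  -4,   0,   4,   8,
        12,  16,  20,  24,  28,  32,  36,  40,  44,  48,  52,  56,  60,
        64,  68,  72,  76,  80,  84,  88,  92,  96]))
flange -23.091533101086526 (array([-0.07,  0.32]), 36, [0.6, 4.9, 0.2, 0.6, 0.4, 0.6, 0.3, 0.4, 0.4, 0.3, 0.5, 0.1, 0.2, 0.0, 0.3, 0.1, 0.2, 0.0, 0.1, 0.3, 0.1, 0.3, 0.1, 0.1, 0.2, 0.4, 0.3, 0.5, 0.3, 0.6, 0.3, 0.6, 0.3, 0.3, 3.6, 0.5])
collar (array([0.29, 1.1 ]), 27, [0.3, 0.2, 0.0, 0.1, 0.1, 0.0, 0.0, 0.0, 0.0, 0.1, 0.1, 0.0, 0.0, 0.0, 0.1, 0.1, 0.1, 0.0, 0.0, 0.1, 0.0, 0.1, 0.0, 0.1, 0.1, 0.1, 0.1])
```

>>> {"op": "carry_out", "data": {
  "rows": [
    [0, 0.3, 0.8, 0, 0, 0, 0],
    [0, 0.3, 0.8, 1, 0, 0, 0],
    [0, 0.3, 0.8, 2, 0, 0, 0],
    [0, 0.3, 0.8, 2.5, 0, 0, 0],
    [0, 0.3, 0.8, 3, 0, 0, 0],
    [0, 0.3, 0.8, 3, 0, 0, 0]
  ]
}}

```text
t: 14.28
tcp_pos: [0.5754, -0.1842, 0.0839]
tool_rot: [-180.0, -0.0, 81.1]
ft_force: [0.2, -0.6, -0.5]
opening: 0.0139
finger_force: 30.0
```

>>> {"op": "carry_out", "data": {
  "rows": [
    [0, 0, 0, 0.7, 0, 0, 0],
    [0, 0, 0, 1.4, 0, 0, 0],
    [0, 0, 0, 2, 0, 0, 0],
    [0, 0, 0, 2.5, 0, 0, 0],
    [0, 0, 0, 2.5, 0, 0, 0]
  ]
}}

```text
t: 14.9
tcp_pos: [0.5754, -0.1842, 0.0813]
tool_rot: [-180.0, -0.0, 81.1]
ft_force: [-0.4, -0.7, -1.6]
opening: 0.0137
finger_force: 30.0
```

>>> {"op": "carry_out", "data": {
  "rows": [
    [0, 0, 0, 1, 0, 0, 0],
    [0, 0, 0, 2, 0, 0, 0],
    [0, 0, 0, 3, 0, 0, 0],
    [0, 0, 0, 4, 0, 0, 0],
    [0, 0, 0, 4, 0, 0, 0],
    [0, 0, 0, 4, 0, 0, 0]
  ]
}}

```text
t: 15.65
tcp_pos: [0.5755, -0.1842, 0.0776]
tool_rot: [180.0, 0.0, 81.1]
ft_force: [-0.5, 0.8, 3.4]
opening: 0.0136
finger_force: 30.0
```

>>> {"op": "carry_out", "data": {
  "rows": [
    [0, 0, 0, 1, 0, 0, 0],
    [0, 0, 0, 2, 0, 0, 0],
    [0, 0, 0, 3, 0, 0, 0],
    [0, 0, 0, 4, 0, 0, 0],
    [0, 0, 0, 5, 0, 0, 0],
    [0, 0, 0, 6, 0, 0, 0],
    [0, 0, 0, 6, 0, 0, 0],
    [0, 0, 0, 6, 0, 0, 0]
  ]
}}

```text
t: 16.65
tcp_pos: [0.5756, -0.1842, 0.0724]
tool_rot: [180.0, 0.0, 81.1]
ft_force: [-2.6, 0.0, 8.4]
opening: 0.014
finger_force: 30.0
```

>>> {"op": "carry_out", "data": {
  "rows": [
    [0, 0, -0.3, 0.7, 0, 0, 0],
    [0, 0, -0.3, 0.7, 0, 0, 0.05],
    [0, 0, -0.3, 0.7, 0, 0, 0.1],
    [0, 0, -0.3, 0.7, 0, 0, 0.15],
    [0, 0, -0.3, 0.7, 0, 0, 0.2],
    [0, 0, -0.3, 0.7, 0, 0, 0.25],
    [0, 0, -0.3, 0.7, 0, 0, 0.25]
  ]
}}

```text
t: 17.52
tcp_pos: [0.5771, -0.1844, 0.0723]
tool_rot: [179.8, -0.0, 66.7]
ft_force: [0.3, 0.6, 8.0]
opening: 0.0137
finger_force: 30.0
```

```bash
python3 seat.py|grep -v hist
```

```text
{'t': 17.525, 'tcp_pos': [0.5771, -0.1844, 0.0723], 'tool_rot': [179.751, -0.034, 66.7411], 'ft_force': [0.3447, 0.5938, 8.0321], 'torque': [-0.0233, 0.1275, -0.0037], 'opening': 0.0137, 'finger_force': 30.0035, 'joints': [28.7837, 40.3497, -21.7489, 96.5978, 19.3261, 46.5283, -24.8895]}
         54,   53,   82,    0,    0,    0,    0,    0,    0,    0,    0,
          0,    0,    0,    0,    0,    0,    0,    0,    0,    0,    0,
          0]), array([-40, -36, -32, -28, -24, -20, -16, -12,  -8,  -4,   0,   4,   8,
        12,  16,  20,  24,  28,  32,  36,  40,  44,  48,  52,  56,  60,
        64,  68,  72,  76,  80,  84,  88,  92,  96]))
flange -22.902052232891243 (array([ 4.27, -1.21]), 38, [9.3, 7.9, 7.4, 6.7, 6.5, 5.4, 4.8, 4.0, 3.6, 2.6, 2.5, 1.6, 1.4, 0.7, 0.6, 0.3, 0.1, 0.1, 0.2, 0.1, 0.0, 0.1, 0.4, 0.7, 0.9, 1.6, 1.8, 2.4, 2.8, 3.3, 3.8, 4.7, 5.4, 6.0, 6.9, 7.0, 2.2, 4.0])
collar (array([-0.36, -1.24]), 35, [0.2, 0.7, 0.1, 0.5, 0.5, 0.0, 0.0, 0.0, 0.0, 0.0, 0.1, 0.1, 0.0, 0.0, 0.0, 0.2, 0.0, 0.0, 0.2, 0.1, 0.0, 0.1, 0.0, 0.0, 0.1, 0.0, 0.0, 0.1, 0.4, 0.0, 0.3, 0.2, 0.4, 0.1, 0.3])
```

>>> {"op": "carry_out", "data": {
  "rows": [
    [0, -0.4, -1, 0.5, 0, 0, 0],
    [0, -0.4, -1, 0.7, 0, 0, 0.05],
    [0, -0.4, -1, 0.7, 0, 0, 0.1],
    [0, -0.4, -1, 0.7, 0, 0, 0.15],
    [0, -0.4, -1, 0.7, 0, 0, 0.2],
    [0, -0.4, -1, 0.7, 0, 0, 0.25],
    [0, -0.4, -1, 0.7, 0, 0, 0.3],
    [0, -0.4, -1, 0.7, 0, 0, 0.35],
    [0, -0.4, -1, 0.7, 0, 0, 0.4],
    [0, -0.4, -1, 0.7, 0, 0, 0.4]
  ]
}}

```text
t: 18.82
tcp_pos: [0.5767, -0.1849, 0.0719]
tool_rot: [179.7, -0.2, 43.8]
ft_force: [-0.1, -1.0, 8.8]
opening: 0.014
finger_force: 30.0
```

```bash
python3 seat.py|grep -v hist|egrep "tcp|collar"
```

```text
{'t': 18.825, 'tcp_pos': [0.5767, -0.1849, 0.0719], 'tool_rot': [179.6929, -0.158, 43.8167], 'ft_force': [-0.1213, -0.9815, 8.833], 'torque': [-0.097, 0.0585, -0.0413], 'opening': 0.014, 'finger_force': 30.0036, 'joints': [25.0045, 39.5115, -15.2892, 96.8849, 13.7514, 45.0978, -42.8311]}
collar (array([-0.16, -0.8 ]), 35, [0.1, 0.3, 0.6, 0.4, 0.2, 0.2, 0.1, 0.0, 0.1, 0.0, 0.0, 0.2, 0.1, 0.1, 0.0, 0.0, 0.0, 0.1, 0.2, 0.1, 0.1, 0.1, 0.0, 0.1, 0.1, 0.0, 0.1, 0.0, 0.2, 0.4, 0.1, 0.2, 0.1, 0.7, 0.4])
```

>>> {"op": "carry_out", "data": {
  "rows": [
    [0, 0, -0.5, 0, 0, 0, 0.06],
    [0, 0, -0.5, 0, 0, 0, 0.12],
    [0, 0, -0.5, 0, 0, 0, 0.18],
    [0, 0, -0.5, 0, 0, 0, 0.24],
    [0, 0, -0.5, 0, 0, 0, 0.3],
    [0, 0, -0.5, 0, 0, 0, 0.36],
    [0, 0, -0.5, 0, 0, 0, 0.42],
    [0, 0, -0.5, 0, 0, 0, 0.48],
    [0, 0, -0.5, 0, 0, 0, 0.54],
    [0, 0, -0.5, 0, 0, 0, 0.6],
    [0, 0, -0.5, 0, 0, 0, 0.62],
    [0, 0, -0.5, 0, 0, 0, 0.62]
  ]
}}

```text
t: 20.38
tcp_pos: [0.5762, -0.1849, 0.0719]
tool_rot: [179.8, -0.3, 8.3]
ft_force: [-0.5, -0.8, 9.3]
opening: 0.0137
finger_force: 30.0
```

>>> {"op": "carry_out", "data": {
  "rows": [
    [0, 0, 0, -1, 0, 0, 0.01],
    [0, 0, 0, -2, 0, 0, 0.01],
    [0, 0, 0, -3, 0, 0, 0.01],
    [0, 0, 0, -4, 0, 0, 0.01],
    [0, 0, 0, -4.5, 0, 0, 0.01],
    [0, 0, 0, -4.5, 0, 0, 0.01]
  ]
}}

```text
t: 21.12
tcp_pos: [0.576, -0.1848, 0.0755]
tool_rot: [179.8, -0.3, 7.7]
ft_force: [2.8, -1.8, 4.6]
opening: 0.0137
finger_force: 30.0
```

>>> {"op": "carry_out", "data": {
  "rows": [
    [0, 0, 0, -0.7, 0, 0, 0],
    [0, 0, 0, -1.3, 0, 0, 0],
    [0, 0, 0, -1.3, 0, 0, 0],
    [0, 0, 0, -1.3, 0, 0, 0]
  ]
}}

```text
t: 21.62
tcp_pos: [0.5742, -0.1837, 0.0759]
tool_rot: [180.0, -0.1, 7.7]
ft_force: [4.0, -1.6, 5.3]
opening: 0.014
finger_force: 30.0
```

>>> {"op": "carry_out", "data": {
  "rows": [
    [0, 0, 0, 0, 0, 0, 0],
    [0, 0, 0, 0, 0, 0, 0],
    [0, 0, 0, 0, 0, 0, 0]
  ]
}}

```text
t: 22.0
tcp_pos: [0.5741, -0.1837, 0.0759]
tool_rot: [180.0, -0.0, 7.7]
ft_force: [3.3, -2.2, 4.8]
opening: 0.0134
finger_force: 30.0
```

```bash
python3 seat.py|egrep "tcp|collar|flange"
```

```text
{'t': 22.0, 'tcp_pos': [0.5741, -0.1837, 0.0759], 'tool_rot': [179.9959, -0.0424, 7.7332], 'ft_force': [3.3039, -2.2097, 4.8456], 'torque': [-0.4031, -0.9278, 0.0281], 'opening': 0.0134, 'finger_force': 30.0012, 'joints': [18.8121, 38.4495, -5.1187, 97.0821, 4.5118, 44.628, -70.6796]}
flange -23.201458268775937 (array([-0.06, -0.41]), 36, [0.9, 3.9, 0.1, 0.5, 0.3, 0.4, 0.2, 0.2, 0.3, 0.2, 0.4, 0.1, 0.3, 0.1, 0.3, 0.1, 0.2, 0.1, 0.0, 0.1, 0.1, 0.1, 0.0, 0.4, 0.1, 0.4, 0.2, 0.5, 0.5, 0.1, 0.3, 0.2, 0.6, 0.0, 4.0, 1.1])
collar (array([1.7, 1.1]), 31, [0.4, 0.2, 0.1, 0.1, 0.1, 0.1, 0.1, 0.1, 0.2, 0.1, 0.2, 0.0, 0.0, 0.0, 0.1, 0.0, 0.1, 0.0, 0.1, 0.1, 0.1, 0.0, 0.0, 0.1, 0.0, 0.1, 0.1, 0.1, 0.3, 0.0, 0.5])
```

>>> {"op": "carry_out", "data": {
  "rows": [
    [0, 0.8, 0.7, 0, 0, 0, 0],
    [0, 1.7, 1.5, 0, 0, 0, 0],
    [0, 1.7, 1.5, 0, 0, 0, 0],
    [0, 1.7, 1.5, -0.5, 0, 0, 0],
    [0, 1.7, 1.5, -0.5, 0, 0, 0],
    [0, 1.7, 1.5, -0.5, 0, 0, 0]
  ]
}}

```text
t: 22.8
tcp_pos: [0.5743, -0.1839, 0.0757]
tool_rot: [-179.9, 0.2, 7.7]
ft_force: [1.3, 1.8, 5.2]
opening: 0.0137
finger_force: 30.0
```

```bash
python3 seat.py|egrep "tcp|collar|flange"
```

```text
{'t': 22.8, 'tcp_pos': [0.5743, -0.1839, 0.0757], 'tool_rot': [-179.875, 0.1612, 7.7496], 'ft_force': [1.3299, 1.7676, 5.2435], 'torque': [0.3981, -0.0321, 0.0432], 'opening': 0.0137, 'finger_force': 29.9986, 'joints': [18.8635, 38.5859, -5.1572, 96.7967, 4.4704, 45.0151, -70.5971]}
flange -23.184958752578574 (array([-0.1, -0.5]), 36, [0.9, 4.8, 0.1, 0.3, 0.6, 0.4, 0.4, 0.3, 0.4, 0.3, 0.4, 0.6, 0.3, 0.0, 0.4, 0.1, 0.3, 0.2, 0.1, 0.2, 0.2, 0.2, 0.1, 0.4, 0.2, 0.4, 4.3, 0.4, 0.4, 0.6, 0.5, 0.1, 0.4, 0.4, 3.6, 1.6])
collar (array([1.46, 0.94]), 31, [0.5, 0.4, 0.3, 0.1, 0.2, 0.1, 0.0, 0.0, 0.1, 0.1, 0.1, 0.2, 0.1, 0.0, 0.2, 0.0, 0.1, 0.0, 0.2, 0.1, 0.0, 0.2, 0.0, 0.0, 0.2, 0.0, 0.4, 0.0, 0.2, 0.4, 0.6])
```

>>> {"op": "carry_out", "data": {
  "rows": [
    [0, 0, 0, -0.5, 0, 0, 0],
    [0, 0, 0, -1, 0, 0, 0],
    [0, 0, 0, -1, 0, 0, 0],
    [0, 0, 0, -1, 0, 0, 0],
    [0, 0, 0, -1, 0, 0, 0]
  ]
}}

```text
t: 23.48
tcp_pos: [0.5744, -0.184, 0.0765]
tool_rot: [-179.9, 0.2, 7.7]
ft_force: [-2.0, 3.3, -0.5]
opening: 0.0139
finger_force: 30.0
```

```bash
python3 seat.py|egrep "tcp|collar|flange"
```

```text
{'t': 23.475, 'tcp_pos': [0.5744, -0.184, 0.0765], 'tool_rot': [-179.884, 0.1529, 7.7488], 'ft_force': [-2.0012, 3.3159, -0.5491], 'torque': [1.0149, 0.4445, 0.0055], 'opening': 0.0139, 'finger_force': 29.9954, 'joints': [18.8685, 38.5356, -5.1579, 96.7502, 4.4666, 45.1005, -70.5881]}
flange -23.170645433706603 (array([-0.12, -0.48]), 36, [0.6, 4.3, 0.1, 0.5, 0.4, 0.6, 0.4, 0.4, 0.4, 0.3, 0.4, 0.1, 0.3, 0.2, 0.3, 0.0, 0.3, 0.1, 0.1, 0.0, 0.0, 0.0, 0.1, 0.4, 0.2, 0.5, 0.3, 0.5, 0.4, 0.7, 0.3, 0.5, 0.6, 0.0, 3.4, 0.6])
collar (array([1.4 , 0.81]), 31, [0.4, 0.1, 0.2, 0.1, 0.2, 0.1, 0.1, 0.0, 0.1, 0.2, 0.2, 0.1, 0.1, 0.1, 0.1, 0.1, 0.2, 0.2, 0.1, 0.1, 0.0, 0.1, 0.1, 0.1, 0.2, 0.0, 0.2, 0.0, 0.6, 0.1, 0.5])
```

>>> {"op": "carry_out", "data": {
  "rows": [
    [0, 0, 0, 1, 0, 0, 0],
    [0, 0, 0, 2, 0, 0, 0],
    [0, 0.3, 0, 2, 0, 0, 0],
    [0, 0.3, 0, 2, 0, 0, 0],
    [0, 0.3, 0, 1, 0, 0, 0],
    [0, 0.3, 0, 0, 0, 0, 0],
    [0, 0.3, 0, -0.5, 0, 0, 0],
    [0, 0.3, 0, -1, 0, 0, 0],
    [0, 0.3, 0, -1, 0, 0, 0]
  ]
}}

```text
t: 24.65
tcp_pos: [0.5757, -0.1858, 0.0767]
tool_rot: [180.0, 0.0, 7.7]
ft_force: [3.0, -1.9, -13.7]
opening: 0.0137
finger_force: 30.0
```

```bash
python3 seat.py|egrep "tcp|collar|flange"
```

```text
{'t': 24.65, 'tcp_pos': [0.5757, -0.1858, 0.0767], 'tool_rot': [179.9642, 0.041, 7.7018], 'ft_force': [3.0028, -1.8698, -13.6859], 'torque': [-0.6618, -0.7753, -0.0269], 'opening': 0.0137, 'finger_force': 29.9971, 'joints': [18.8883, 38.5765, -5.0709, 96.6036, 4.5362, 45.0433, -70.5881]}
flange -23.095015843725506 (array([-0.09, -0.43]), 36, [0.6, 4.2, 0.5, 0.9, 0.1, 0.5, 0.3, 0.2, 0.5, 0.2, 0.4, 0.1, 0.2, 0.0, 0.2, 0.1, 0.2, 0.2, 0.0, 0.1, 0.1, 0.2, 0.0, 0.2, 0.1, 0.4, 0.1, 0.4, 0.3, 0.8, 0.5, 0.2, 0.4, 0.3, 3.8, 1.1])
collar (array([ 0.35, -1.22]), 32, [0.3, 0.5, 0.6, 0.3, 0.0, 0.2, 0.1, 0.1, 0.2, 0.0, 0.0, 0.0, 0.0, 0.0, 0.1, 0.1, 0.1, 0.2, 0.0, 0.2, 0.0, 0.1, 0.0, 0.1, 0.1, 0.0, 0.1, 0.1, 0.0, 0.4, 0.3, 0.4])
```

The cap holds against a 13.7 N upward pull at the locked height, 0.9 mm off centre. I ease the pull off and let go.

>>> {"op": "carry_out", "data": {
  "rows": [
    [0, 0, 0, 1, 0, 0, 0],
    [0, 0, 0, 1.2, 0, 0, 0],
    [0, 0, 0, 1.2, 0, 0, 0],
    [0.45, 0, 0, 1.2, 0, 0, 0],
    [0.45, 0, 0, 1.2, 0, 0, 0],
    [0.45, 0, 0, 1.2, 0, 0, 0],
    [0.45, 0, 0, 1.2, 0, 0, 0],
    [0.45, 0, 0, -20, 0, 0, 0],
    [0.45, 0, 0, -60, 0, 0, 0],
    [0.45, 0, 0, -100, 0, 0, 0],
    [0.45, 0, 0, -120, 0, 0, 0],
    [0.45, 0, 0, -120, 0, 0, 0]
  ]
}}

```text
t: 26.2
tcp_pos: [0.577, -0.1851, 0.2002]
tool_rot: [179.9, -0.2, 7.7]
ft_force: [-0.2, 0.4, -0.7]
opening: 0.0417
finger_force: 0.0
```

```bash
python3 - <<'E'
from h import *
st(); p=arm.capture("wrist"); cv2.imwrite("pics/end.png",p["frame"])
P=mask_pts(p,np.ones((420,560),bool)); M=P[(np.hypot(P[:,0]-.5758,P[:,1]+.1848)<.045)]
F=M[(M[:,2]>.095)&(M[:,2]<.106)]; b=M[(M[:,2]>.118)&(M[:,2]<.132)]
print("fl z",np.median(F[:,2]),cv2.minEnclosingCircle((F[:,:2]*1000).astype(np.float32)),"bar",len(b),np.median(b,0),cv2.minAreaRect((b[:,:2]*1000).astype(np.float32)))
X=np.c_[F[:,:2],np.ones(len(F))]; print("slope",np.linalg.lstsq(X,F[:,2],rcond=None)[0])
E
```

```text
{'t': 26.2, 'tcp_pos': [0.577, -0.1851, 0.2002], 'tool_rot': [179.9217, -0.2226, 7.7282], 'ft_force': [-0.2238, 0.4292, -0.7039], 'torque': [0.0685, 0.0006, -0.0068], 'opening': 0.0417, 'finger_force': 0.0, 'joints': [19.2383, 30.7382, -5.7084, 88.7851, 3.3389, 60.4075, -69.5826]}
fl z 0.09968867567831952 ((575.5806884765625, -185.66798400878906), 35.990421295166016) bar 865 [ 0.57784919 -0.18546131  0.12557597] ((576.0050048828125, -185.87384033203125), (51.606937408447266, 13.981937408447266), 8.452470779418945)
slope [ 0.00080349 -0.00163452  0.0989366 ]
```

View pics/end.png

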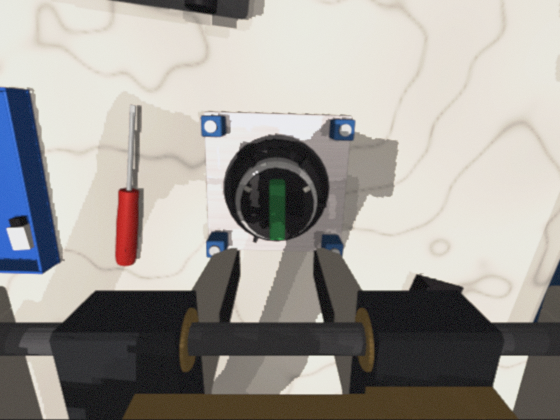

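The cap sits level in the collar at (277,205). The flange top is at 0.0997 m, exactly the locked height, it is centred within 1 mm, and the gripper is clear. I hand in.

```bash
python3 -c "
from rig import arm
print(arm.sign_off())"
```

```text
the job is handed in; nothing more can be done
None
```

The black cap is locked in the collar: it sits level at the locked height, is centred within about 1 mm, and held against a 13.7 N upward pull. I let go and handed the job in at about 26 s; sign-off returned no verdict.

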